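# Pack the stopper home in a test cell

### The arm

A 6-joint arm with a two-finger parallel gripper is mounted at the origin on the work surface. World frame = base frame: x ahead of the robot, y to its left, z up, the work surface at z = 0. Lengths are in m, angles in rad, forces in N, time in s.
With the tool pointing down it reaches from about 0.25 to 0.775 m from the base axis. Payload 8.9 kg.
Tool frame: the origin (TCP) lies midway between the tips of the shut fingers; the grasp point (between the pads) lies 19 mm behind it (manip.tcp_to_grasp is the distance from the TCP to the grasp point, in m); z points along the fingers, y is the direction in which the jaws open and shut (so a half turn about z gives the same grasp; the last joint's range is limited). The gripper opens to 85 mm and grips with 20 to 120 N. Pads are 22 mm wide; open, the fingers measure 114 mm over their backs; the gripper's body (76 mm by 85 mm) begins 54 mm behind the grasp point. The pads swing forward as they close: fully open they stand 13 mm farther back than shut.
Start: joints at [1.207, 0.291, -0.153, 1.127, 0, 1.431], TCP at [0.117, 0.512, 0.231] pointing down, gripper open.
Joint ranges: [-2.52, 2.52], [-0.91, 1.74], [-1.3, 1.37], [-1.96, 2.02], [-1.52, 1.47], [-3.14, 3.14]. Speed limits (rad/s): [2.22, 2.22, 2.79, 3.14, 3.14, 3.14].

### API

Orientations are given as [roll, pitch, yaw] about the fixed x, y, z axes, in that order (R = Rz(yaw) Ry(pitch) Rx(roll)).
In Python, from station import get_state, grab_frame, manip, look_for, outline_of gives the robot as it stands.
- The arm moves only by the tool servo_tool, never from a script. Its argument "deltas" is a list of rows, each a list of 7 numbers: the turn, a rotation vector about the tool's x, y, z in degrees, then the shift along the tool's x, y, z in m, then the opening, from 0 (shut) to 1 (fully open). In form: [[rx, ry, rz, tx, ty, tz, claw], ...]. A call has 1 to 12 rows; each row shifts and turns the pose as measured when the row begins, along the tool's axes as they then stand; what a row does not reach is not made up. A row lasts 1/12 s, in which the tool goes at most 41.7 mm and 7.16 degrees, less where a joint would pass 70% of its speed; a pose out of reach is approached as far as the arm can. A call is refused whole if a number of a shift passes 0.0417 or a number of a turn 7.16, either way. A call with a gripper value outside its range is refused whole. The fingers move at their own pace and stop on an object; "squeeze" is the grip in N (left out, the last holds). Time passes only in rows, so rows that do not move let the fingers close. It gives the time, the measured TCP pose, the force and the opening at its end, in the units of the state.
- get_state(): the state, without advancing time (a new reading comes with each control period).
- grab_frame(name): name is "scene" or "top"; returns a dict with "image" (400x640x3 uint8, red, green, blue), "vertical_fov" (degrees; the focal length in pixels is half the picture's height over the tangent of half this angle, whatever the lens; pixels are square), "cx", "cy" (the principal point, pixels), "camera_from_world" (4x4, takes a point from world to camera coordinates). Camera axes: x right, y down, z forward; pixel columns grow to the right and rows downward; lengths in m; the calibration is good to about 2 mm. A picture is of the moment at which its call begins. There is no depth.
- manip.hand_in(): hands the job in, once; it reports no verdict.
Trained networks look in the newest picture that a camera, given by its name, has taken for a name from the list of things; names that differ only in an ending like _2 or _b are one class to them, and where a whole thing is asked for, a point or a joint stands for the part that bears it (a point fixed in the world has none). Each returns a list of dicts, best first, with "confidence" (0 to 1); they miss things now and then, are a little off and sometimes report something else, mostly with a low value. They report only what shows in the picture. A call takes as long as a camera call. They do not tell look-alikes from the thing itself.
- look_for(camera, thing): "xy" ([column, row] in pixels, amid what is visible of it).
- outline_of(camera, thing): "mask" (400x640 bool, what is visible of it) and "xy" ([column, row] in pixels, amid what is visible of it).
The state is a dict: "time": time; "qpos": joint angles; "qvel": joint speeds; "joint_torque": joint torques, N m; "ee_pos": TCP position; "tcp_rot": TCP orientation; "force": force on the tool from outside, world axes, zero at the start; "torque": the same for the moment, N m; "finger_gap": finger opening in m.
Only numpy, scipy, OpenCV 4.12 (cv2) and the standard library are available. Lean on these libraries where they do the work, as an engineer would, in place of code of your own. Each camera call takes 0.05 s, during which the arm holds its last target. There are 200 camera calls.

### The job

Take the packing rod out of its stand and use it to push the stopper down the clear tube of the test cell until it bottoms out firmly on the sprung stack inside; hold it there steadily with about 18 N (never more than 30 N on the cell or the stopper) for a second. Then put the rod back upright in its stand, down to the bottom of the socket, and let go. Leave the other things where they are.

Things in the scene. Friction and masses are not known exactly. Their poses are not given: they have to be found in the camera images.
- cell: the test cell, fixed to the bench: 80 x 80 x 14 mm steel base plate, clear upright tube (outer diameter 32 mm, bore 20 mm), round white flange (diameter 76 mm, 10 mm thick, same 20 mm bore) at the top, three thin tie rods. Origin at the centre of its underside on the bench, z up; the bore is on its z axis and open at 110 mm height
- mouth (a point): centre of the open mouth of the cell's bore, at the upper face of the flange, 110 mm above the bench
- stopper: dark steel stopper with two black O-rings in the bore: plug of diameter 19 mm, 14 mm tall; origin at the centre of its underside, z up. Starts with its top 4 to 16 mm below the mouth; slides only straight down; O-ring friction of about 5 N resists it all the way and holds it where it is left
- stopper_top (a point): centre of the stopper's flat top. It bottoms out on a white disc on a sprung seat at a height that differs every time: stopper's underside then 34 to 62 mm above the bench. From there the push needed climbs from 5 N (sliding) to 7 N and then about 4 N per mm (seat spring), for at most 6 mm; past that it is rigid
- rod: the packing rod, loose, about 0.2 kg, standing upright in the stand. Origin at the centre of its lower end, z along the rod towards the handle. Round steel stem of diameter 16 mm from z = 0 to 100 mm (lowest 8 mm tapered to 11 mm diameter, flat end), steel collar of diameter 36 mm from 100 to 106 mm, black square handle 24 x 24 mm (sides along x and y) from 106 to 152 mm
- handle (a point): the point to grip on the rod, in the middle of the square handle, 132 mm above the rod's lower end
- stand: the rod's stand, fixed: grey block 70 x 70 x 70 mm with one upright round socket of diameter 21 mm, 60 mm deep, in the middle of its top. Origin at the centre of its underside, z up; a rod standing home in it has its lower end 10 mm above the bench
- socket (a point): centre of the stand's socket mouth, 70 mm above the bench
- beaker: bystander: glass beaker, diameter 60 mm, 80 mm tall; origin under its centre
- tip_box: bystander: grey rack of pipette tips, 80 x 115 x 56 mm; origin under its centre
- vial: bystander: amber vial, diameter 26 mm, 45 mm tall; origin under its centre
- screwdriver: bystander: screwdriver lying on the bench nearer to the robot; origin at the middle of its underside
- wrench: bystander: flat wrench lying on the bench nearer to the robot; origin at the middle of its underside
- tray: bystander: grey tray of spare discs, 100 x 150 x 22 mm; origin under its centre
- wash_bottle: bystander: white bottle, diameter 64 mm, 140 mm tall; origin under its centre
There are look-alikes about, which are no part of the job. Leave any blue or orange look-alike of the cell alone.

How it is judged:
On the way, in this order (a step that is already met when the one before it is completed fails the run):
1. the rod's lower end is inside the tube, at least 3 mm below the mouth (z of rod in the frame of mouth below -0.003 m and horizontal distance between rod and mouth below 0.008 m), for 0.05 s.
2. the rod presses the bottomed stopper with more than 11 N, the stopper standing still, for 0.4 s (contact force between rod and stopper above 11 N and linear speed of stopper below 0.004 m/s and z of stopper in the frame of cell below 0.064 m), for 0.4 s.
At the end, for the whole second after the job is handed in: the stopper is down on the stack (underside less than 64 mm above the bench) and still pressed against it (over 1.5 N); the rod stands at rest, upright (within 0.15 rad), in the stand's socket, its lower end within 8 mm of the socket's axis and within 6 mm of its floor (z of stopper in the frame of cell below 0.064 m and contact force between stopper and anything else above 1.5 N and horizontal distance between rod and stand below 0.008 m and z of rod in the frame of stand below 0.016 m and angle between rod's own z axis and vertical below 0.15 rad and linear speed of rod below 0.02 m/s); the robot touches nothing.
It fails at once if the rod presses the cell or the stopper with more than 30 N (contact force between rod and cell above 30 N).
It fails at once if a bystander is moved by more than 40 mm (distance of any of beaker, tip_box, vial, screwdriver, wrench, tray, wash_bottle from where it was at the start of the episode above 0.04 m).
It also fails if it takes over 58 s, if anything falls off the work surface, if the arm or the gripper's body presses on something with over 40 N, if the wrist force passes 120 N, or if a joint passes its speed limit or range.

## Working session

There is one attempt and no reset: what is moved stays moved. The work goes in short steps, Python scripts to look and compute and a tool call to move; the robot and the scene stay as the last step left them, time stands still between calls to the robot, and variables do not carry over. Pictures are saved under pics/ and viewed, about 8 in all and at most 12, crops included, and the job is handed in when it is done.

Besides the shell and the picture viewer there is one more tool, called after "Call:" as name([rows], argument=value, ...), one row to a line, values as JSON. servo_tool: Moves the arm, as the interface text tells. Its arguments: {"type":"object","properties":{"deltas":{"type":"array","items":{"type":"array","items":{"type":"number"}}},"squeeze":{"type":"number"}},"required":["deltas"]}

```bash
mkdir -p pics; ls
cat > h.py <<'E'
import numpy as np, cv2
from station import get_state, grab_frame, manip, look_for, outline_of
def cam(n):
    f=grab_frame(n); K=200/np.tan(np.radians(f["vertical_fov"])/2)
    return f,K
def save(f,name): cv2.imwrite("pics/"+name,f["image"][:,:,::-1])
def ray(f,uv):
    K=200/np.tan(np.radians(f["vertical_fov"])/2); T=np.array(f["camera_from_world"])
    d=T[:3,:3].T@np.array([(uv[0]-f["cx"])/K,(uv[1]-f["cy"])/K,1]); return -T[:3,:3].T@T[:3,3], d
def atz(f,uv,z):
    c,d=ray(f,uv); return c+d*(z-c[2])/d[2]
def proj(f,p):
    K=200/np.tan(np.radians(f["vertical_fov"])/2); T=np.array(f["camera_from_world"])
    q=T[:3,:3]@np.array(p)+T[:3,3]; return np.array([f["cx"]+K*q[0]/q[2],f["cy"]+K*q[1]/q[2]])
E
python3 - <<'E'
from h import *
s=get_state(); print(s["time"],s["ee_pos"],s["tcp_rot"],s["force"],s["finger_gap"])
fs=grab_frame("scene"); ft=grab_frame("top"); save(fs,"s0.png"); save(ft,"t0.png")
for n,f in (("scene",fs),("top",ft)):
    print(n,f["vertical_fov"],f["cx"],f["cy"],(-np.array(f["camera_from_world"])[:3,:3].T@np.array(f["camera_from_world"])[:3,3]).round(3))
    for t,z in (("mouth",.11),("socket",.07),("handle",.142),("stopper_top",.1),("rod",.1),("cell",.1),("stand",.07)):
        for r in look_for(n,t)[:3]: print(t,np.round(r["xy"],1),round(r["confidence"],2),atz(f,r["xy"],z).round(3))
E
```

```text
pics
0.0 [0.11687495 0.51137689 0.23072158] [-3.14028301e+00 -1.85189845e-04  2.91680096e+00] [0.56389182 0.33134329 0.5441028 ] 0.08527006530158433
scene 49.723681774051094 326.9625281354482 205.84498137835732 [1.224 0.511 0.674]
mouth [309.4 211.4] 0.95 [ 0.574 -0.111  0.11 ]
mouth [262.4 198.4] 0.89 [ 0.608 -0.245  0.11 ]
mouth [307.7 279.8] 0.55 [0.761 0.059 0.11 ]
socket [411.2 283.3] 0.97 [0.594 0.196 0.07 ]
handle [415.6 247.9] 0.62 [0.571 0.183 0.142]
rod [415.  246.4] 0.64 [0.515 0.153 0.1  ]
cell [330.8 181.2] 0.97 [ 0.406 -0.186  0.1  ]
cell [307.4 210.2] 0.94 [ 0.562 -0.13   0.1  ]
cell [261.2 196.9] 0.9 [ 0.594 -0.267  0.1  ]
stand [409.2 281.5] 0.84 [0.592 0.19  0.07 ]
top 47.29934794763135 321.0655073698489 203.72034677695086 [ 0.273 -0.117  1.279]
mouth [345.5 216.5] 0.89 [ 0.475 -0.192  0.11 ]
mouth [366.5 275. ] 0.87 [ 0.321 -0.231  0.11 ]
mouth [399.1 199.8] 0.69 [ 0.508 -0.336  0.11 ]
socket [212.  209.2] 0.72 [0.533 0.162 0.07 ]
socket [201.8 199.9] 0.21 [0.561 0.189 0.07 ]
handle [200.9 198.4] 0.76 [0.548 0.173 0.142]
rod [202.5 198.9] 0.49 [0.557 0.18  0.1  ]
cell [340.  211.7] 0.71 [ 0.491 -0.18   0.1  ]
cell [397.2 197.4] 0.71 [ 0.516 -0.334  0.1  ]
cell [367.5 276.2] 0.64 [ 0.318 -0.234  0.1  ]
stand [213.9 208.9] 0.76 [0.534 0.157 0.07 ]
```

View pics/s0.png

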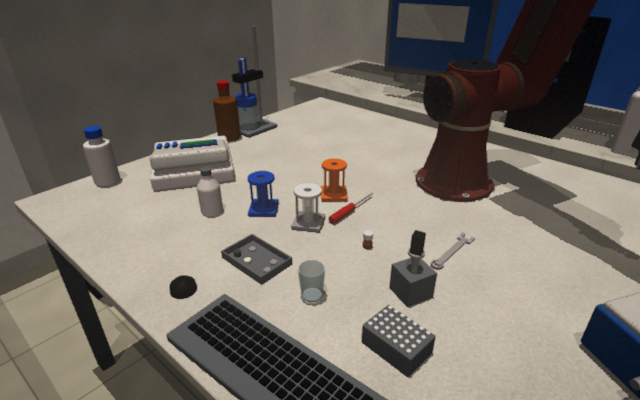

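View pics/t0.png

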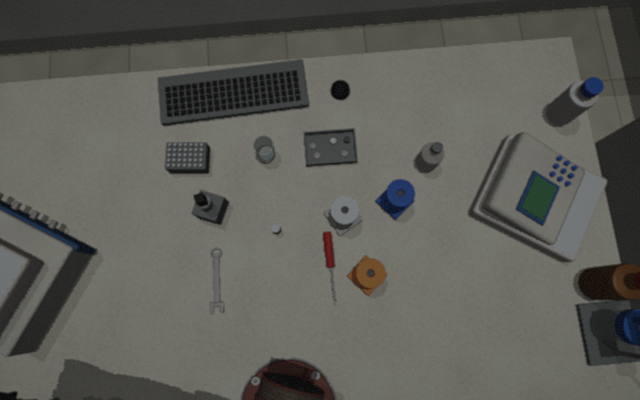

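Run:
```python
from h import *
for n in ("scene","top"):
    f=grab_frame(n); print({k:v for k,v in f.items() if k!="image"}); print(proj(f,get_state()["ee_pos"]))
```

```text
{'vertical_fov': 49.723681774051094, 'cx': 326.9625281354482, 'cy': 205.84498137835732, 'camera_from_world': array([[-0.65681969,  0.75404503,  0.00199735,  0.41747623],
       [ 0.3913608 ,  0.34316112, -0.85386016, -0.07905213],
       [-0.64453442, -0.56005048, -0.52049865,  1.42541567],
       [ 0.        ,  0.        ,  0.        ,  1.        ]])}
[659.71533114 180.60586365]
{'vertical_fov': 47.29934794763135, 'cx': 321.0655073698489, 'cy': 203.72034677695086, 'camera_from_world': array([[-0.08476562, -0.99638942, -0.00478714, -0.08718685],
       [-0.97560368,  0.08397188, -0.20284522,  0.53547431],
       [ 0.20251481, -0.01252395, -0.97919911,  1.19587059],
       [ 0.        ,  0.        ,  0.        ,  1.        ]])}
[ 39.56243165 396.91163063]
```

Run:
```python
from h import *
for n in ("scene","top"):
    f=grab_frame(n); print(n,[proj(f,p).round(0) for p in ((0,0,0),(0,0,.15),(.1,0,0),(0,.1,0))])
    for t,z in (("beaker",.04),("tip_box",.056),("vial",.03),("screwdriver",.01),("wrench",.005),("tray",.01),("wash_bottle",.07)):
        for r in look_for(n,t)[:2]: print(t,np.round(r["xy"],1),round(r["confidence"],2),atz(f,r["xy"],z).round(3))
```

```text
scene [array([453., 182.]), array([461., 139.]), array([439., 193.]), array([482., 192.])]
beaker [311.2 281.4] 0.75 [0.702 0.012 0.04 ]
tip_box [399.  335.5] 0.74 [0.718 0.247 0.056]
vial [368.4 239.1] 0.61 [0.48  0.004 0.03 ]
screwdriver [340.6 217. ] 0.7 [ 0.422 -0.134  0.01 ]
wrench [450.  250.4] 0.94 [0.354 0.17  0.005]
wrench [311.4 212.8] 0.59 [ 0.455 -0.217  0.005]
tray [255.2 256. ] 0.97 [ 0.7  -0.18  0.01]
wash_bottle [209.3 194.4] 0.83 [ 0.648 -0.428  0.07 ]
wash_bottle [418.4 248.3] 0.72 [0.479 0.144 0.07 ]
top [array([288., 408.]), array([283., 424.]), array([285., 368.]), array([250., 412.])]
beaker [263.4 149.3] 0.98 [0.701 0.017 0.04 ]
beaker [201.2 197.3] 0.29 [0.576 0.198 0.04 ]
tip_box [188.  158.5] 0.56 [0.686 0.227 0.056]
vial [276.  227.2] 0.52 [ 0.476 -0.003  0.03 ]
vial [264.5 147.2] 0.42 [0.71  0.015 0.03 ]
screwdriver [330.3 246.4] 0.82 [ 0.412 -0.148  0.01 ]
wrench [215.2 280.9] 0.86 [0.345 0.176 0.005]
wrench [201.7 201.1] 0.45 [0.573 0.206 0.005]
tray [329.9 146.7] 0.65 [ 0.702 -0.173  0.01 ]
wash_bottle [430.7 155.9] 0.84 [ 0.631 -0.445  0.07 ]
```

Run:
```python
from h import *
s=cv2.imread("pics/s0.png"); t=cv2.imread("pics/t0.png")
C=[(s,270,175,6),(s,385,225,5),(t,315,190,6),(t,185,180,6)]
o=[]
for im,x,y,_ in C:
    c=cv2.resize(im[y:y+50,x:x+66] if _!=5 else im[y:y+82,x:x+66],(396,300) if _!=5 else (396,492),interpolation=cv2.INTER_CUBIC)
    c=cv2.convertScaleAbs(c,alpha=1.3)
    for k in range(10,66,10): cv2.line(c,(k*6,0),(k*6,6 if k%50 else 12),(0,0,255),1)
    for k in range(10,c.shape[0]//6,10): cv2.line(c,(0,k*6),(6,k*6),(0,0,255),1)
    o.append(c[:300])
o[1]=cv2.resize(s[225:225+66,385:385+66],(396,396),interpolation=cv2.INTER_CUBIC)[:300]
cv2.imwrite("pics/c0.png",np.vstack([np.hstack(o[:2]),np.hstack(o[2:])]))
```

```text
(no output)
```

View pics/c0.png

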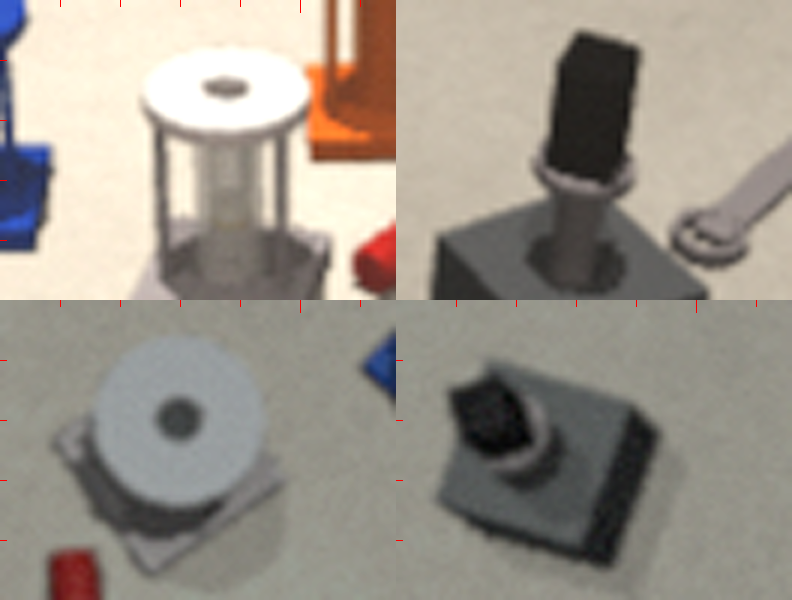

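Run:
```python
from h import *
fs=grab_frame("scene"); ft=grab_frame("top")
def tri(a,b):
    A=[];B=[]
    for f,uv in((fs,a),(ft,b)):
        c,d=ray(f,uv); d/=np.linalg.norm(d); P=np.eye(3)-np.outer(d,d); A.append(P);B.append(P@c)
    return np.linalg.lstsq(np.vstack(A),np.hstack(B),rcond=None)[0].round(4)
for n,a,b,z in (("mouth",(307.7,189.5),(345,209.8),.11),("socket",(415,269.3),(209,206),.07),("htop",(419.7,233.3),None,.162)):
    print(n,atz(fs,a,z).round(4), b and (atz(ft,b,z).round(4),tri(a,b)))
S=lambda x,y:(385+(x-396)/6,225+y/6); T=lambda x,y:(185+(x-396)/6,180+(y-300)/6)
print("handle top s",[atz(fs,S(*p),.162)[:2].round(4) for p in((575,32),(640,48),(632,70),(565,52))])
print("handle top t",[atz(ft,T(*p),.162)[:2].round(4) for p in((450,393),(495,374),(536,415),(487,455))])
print("stand s",[atz(fs,S(*p),.07)[:2].round(4) for p in((438,238),(707,292))],"t",[atz(ft,T(*p),.07)[:2].round(4) for p in((490,362),(632,404),(600,560),(440,497))])
# handle dark mask in top
hs=cv2.cvtColor(ft["image"],cv2.COLOR_RGB2GRAY)[180:225,185:235]; ys,xs=np.where(hs<22); print(len(xs), cv2.minAreaRect(np.c_[xs+185,ys+180].astype(np.float32)) if len(xs)>4 else 0, hs.min())
print(get_state()["time"])
```

```text
mouth [ 0.4966 -0.1897  0.11  ] (array([ 0.4932, -0.1926,  0.11  ]), array([ 0.4936, -0.1927,  0.1076]))
socket [0.5498 0.178  0.07  ] (array([0.5426, 0.1702, 0.07  ]), array([0.5434, 0.1731, 0.0634]))
htop [0.5463 0.1756 0.162 ] None
handle top s [array([0.5435, 0.1623]), array([0.5372, 0.1843]), array([0.5505, 0.1889]), array([0.5563, 0.1661])]
handle top t [array([0.5523, 0.185 ]), array([0.5588, 0.1659]), array([0.5397, 0.1494]), array([0.5244, 0.1703])]
stand s [array([0.5694, 0.1317]), array([0.5316, 0.2207])] t [array([0.5882, 0.1913]), array([0.5631, 0.1278]), array([0.4929, 0.1451]), array([0.5277, 0.2157])]
82 ((208.047607421875, 208.05796813964844), (31.986181259155273, 22.04509162902832), 16.927513122558594) 5
1.8
```

```bash
cat > fit.py <<'E'
from h import *
from scipy.optimize import minimize
def box(x,y,yaw,tx,ty,z0=.116,z1=.162,h=.012,zr=.01):
    c,s=np.cos(yaw),np.sin(yaw); P=[]
    for z in(z0,z1):
        for a,b in((1,1),(1,-1),(-1,-1),(-1,1)):
            P.append((x+h*(a*c-b*s)+tx*(z-zr),y+h*(a*s+b*c)+ty*(z-zr),z))
    return P
def cyl(x,y,r,z0,z1): return [(x+r*np.cos(t),y+r*np.sin(t),z) for z in(z0,z1) for t in np.linspace(0,6.28,40)]
def hull(f,P,x0,y0,w,h,k=8):
    uv=np.array([proj(f,p) for p in P]); uv=((uv-[x0,y0]+.5)*k*16).astype(np.int32)
    m=np.zeros((h*k,w*k),np.uint8); cv2.fillConvexPoly(m,cv2.convexHull(uv),255,shift=4)
    return cv2.resize(m,(w,h),interpolation=cv2.INTER_AREA)/255.
E
python3 - <<'E'
from fit import *
fs=grab_frame("scene"); ft=grab_frame("top")
def soft(f,c,lo,hi):
    x0,y0,w,h=c; g=cv2.cvtColor(f["image"],cv2.COLOR_RGB2GRAY)[y0:y0+h,x0:x0+w].astype(float); return g
gs=soft(fs,(405,225,30,32),0,0); gt=soft(ft,(188,185,28,30),0,0)
print(gs[::3,::2].astype(int)); print(gt[::2,::2].astype(int))
E
```

```text
[[188 185 185 184 186 186 188 187 186 186 188 186 186 185 188]
 [189 191 188 186 186 187 184 183 183 184 183 184 184 177 177]
 [190 190 189 187 174  45  45  86 122 176 182 183 185 182 185]
 [191 188 190 175  53  38  39  40  39  37  94 188 184 184 181]
 [188 190 188 133  36  35  36  38  40  36 142 185 185 186 184]
 [189 188 188  96  35  34  33  34  35  34 158 187 186 186 189]
 [187 191 191  53  33  35  36  36  34  34 182 189 188 187 185]
 [196 192 186  33  33  34  34  33  32  64 190 189 189 189 192]
 [190 189 117  35  32  34  33  34  33 131 192 191 191 191 192]
 [191 156  98  34  34  34  33  33  35 102 178 192 192 194 193]
 [188 194 102 103 140 122 118  47  73 101 180 194 193 196 193]]
[[115 115 114 115 116 116 113 112 114 111 112 112 111 114]
 [114 115 115 113 114 110 112 112 109 112 114 116 115 115]
 [116 114 114 114 112 109  99 107 109 116 114 114 112 114]
 [114 115 113 110 115 109  72  69  79  91 105 113 115 115]
 [112 113 113 109 100  72  35  41  67  67  70  76  88 104]
 [115 114 107  49  27  25  30  16  32  68  69  67  68  70]
 [114 111 112  47  18  21  27  25  10  54  87  67  66  68]
 [114 113 111  69  22  24  29  26  13  30  92  67  66  68]
 [113 114 114  93  27  19  23  17  19  23  71  61  58  67]
 [114 114 114  97  35   8   8   8   9   7  60  53  42  66]
 [117 114 115  84  65  44  15  19  44  59  60  37  35  58]
 [114 111 108  74  65  67  68  69  77  64  38  34  51  60]
 [112 112  97  68  69  67  64  45  34  27  27  33  55  62]
 [115 112  82  69  70  67  70  67  54  35  48  56  58  60]
 [113 108  73  66  69  70  70  68  70  64  61  63  59  59]]
```

Run:
```python
from fit import *
fs=grab_frame("scene"); ft=grab_frame("top")
cs=(400,222,36,30); ct=(184,182,24,24)
g=lambda f,c: cv2.cvtColor(f["image"],cv2.COLOR_RGB2GRAY)[c[1]:c[1]+c[3],c[0]:c[0]+c[2]].astype(float)
ms=np.clip((185-g(fs,cs))/148,0,1); mt=np.clip((62-g(ft,ct))/35,0,1)
def cost(p,w=(1,1)):
    B=box(*p[:5])
    a=hull(fs,B,*cs)-ms; b=hull(ft,B,*ct)-mt
    return w[0]*(a[:28]**2).sum()+w[1]*(b**2).sum()+ 200*(p[3]**2+p[4]**2)
for w in((1,1),(1,0),(0,1)):
    best=min((minimize(cost,[.546,.174,y,0,0],args=(w,),method="Nelder-Mead",options=dict(initial_simplex=np.array([.546,.174,y,0,0])+np.vstack([np.zeros(5),np.diag([.005,.005,.2,.03,.03])]),maxiter=400)) for y in(-.2,.3,.8)),key=lambda r:r.fun)
    x=best.x; print(w,x.round(4),round(best.fun,2),"handle",(x[:2]+x[3:]*.132).round(4),np.degrees(x[2])%90)
# flange
cs=(285,175,48,40); ct=(325,190,40,42)
gs=g(fs,cs); gt=g(ft,ct); print(np.percentile(gs,[5,50,95]),np.percentile(gt,[5,50,95]))
cv2.imwrite("/tmp/x.png",gt)
m=outline_of("top","cell")
for r in m: print(r["xy"],r["confidence"])
```

```text
(1, 1) [ 0.5482  0.1753  0.3507 -0.0103 -0.0141] 22.69 handle [0.5469 0.1734] 20.093626923940576
(1, 0) [ 0.5513  0.1744  0.3303 -0.0068  0.0036] 2.54 handle [0.5504 0.1749] 18.923339274017085
(0, 1) [ 0.5501  0.1855  0.3288 -0.0333 -0.0888] 4.57 handle [0.5457 0.1738] 18.83982946005591
[ 69. 187. 208.] [ 51.95 112.   122.  ]
[399.9, 198.5] 0.92
[198.5, 200.5] 0.67[ WARN:0@6.531] global loadsave.cpp:1063 imwrite_ Unsupported depth image for selected encoder is fallbacked to CV_8U.
```

Call:
servo_tool([
  [0,0,0,-0.033,-0.0155,0,1],
  [0,0,0,-0.033,-0.0155,0,1],
  [0,0,0,-0.033,-0.0155,0,1],
  [0,0,0,-0.033,-0.0155,0,1],
  [0,0,0,-0.033,-0.0155,0,1],
  [0,0,0,-0.033,-0.0155,0,1],
  [0,0,0,-0.033,-0.0155,0,1],
  [0,0,0,-0.033,-0.0155,0,1],
  [0,0,0,-0.033,-0.0155,0,1],
  [0,0,0,-0.033,-0.0155,0,1],
  [0,0,0,-0.033,-0.0155,0,1],
  [0,0,0,-0.033,-0.0155,0,1],
], squeeze=60)

```text
time: 3.05
ee_pos: [0.4723, 0.2358, 0.2317]
tcp_rot: [3.136, 0.001, 2.929]
force: [0.8, 0.1, -0.2]
finger_gap: 0.0854
```

Call:
servo_tool([
  [0,0,-6.5,0,0,0,1],
  [0,0,-6.5,0,0,0,1],
  [0,0,-6.5,0,0,0,1],
  [0,0,-6.5,0,0,0,1],
  [0,0,-6.5,0,0,0,1],
  [0,0,0,0,0,0,1],
])

```text
time: 3.55
ee_pos: [0.4801, 0.2286, 0.2308]
tcp_rot: [3.14, 0.005, -2.772]
force: [0.7, -0.0, -0.7]
finger_gap: 0.0854
```

```bash
cat > d.py <<'E'
import sys,numpy as np
from scipy.spatial.transform import Rotation as Ro
from station import get_state
def to(x,y,z,yaw=None):
    s=get_state(); R=Ro.from_euler("xyz",s["tcp_rot"])
    d=R.inv().apply(np.array([x,y,z])-s["ee_pos"])
    r=np.zeros(3)
    if yaw is not None: r=np.degrees((R.inv()*Ro.from_euler("xyz",[np.pi,0,np.radians(yaw)])).as_rotvec())
    print("tool d",d.round(4),"rot",r.round(2),"F",np.round(s["force"],2),"gap",round(s["finger_gap"],4),"t",round(s["time"],2))
if __name__=="__main__": to(*map(float,sys.argv[1:]))
E
python3 d.py .548 .174 .23 199.5
```

```text
tool d [-0.0436 -0.0754  0.0008] rot [0.1  0.28 1.67] F [ 0.69 -0.   -0.66] gap 0.0854 t 3.55
```

Call:
servo_tool([
  [0,0,0.5,-0.011,-0.019,0,1],
  [0,0,0.5,-0.011,-0.019,0,1],
  [0,0,0.5,-0.011,-0.019,0,1],
  [0,0,0.2,-0.011,-0.019,0,1],
  [0,0,0,0,0,0,1],
], squeeze=25)

```text
time: 3.97
ee_pos: [0.5493, 0.1714, 0.2311]
tcp_rot: [3.14, 0.005, -2.819]
force: [-0.4, 0.3, -0.4]
finger_gap: 0.0853
```

```bash
python3 d.py .548 .174 .125 199.5
python3 - <<'E'
from h import *
fs=grab_frame("scene"); ft=grab_frame("top")
a=cv2.resize(fs["image"][130:290,340:500],(400,400)); b=cv2.resize(ft["image"][140:260,140:260],(400,400))
save({"image":np.hstack([a,b])},"c1.png")
E
```

```text
tool d [0.001  0.0026 0.1061] rot [ 0.12  0.3  -1.02] F [-0.45  0.32 -0.39] gap 0.0853 t 3.97
```

View pics/c1.png

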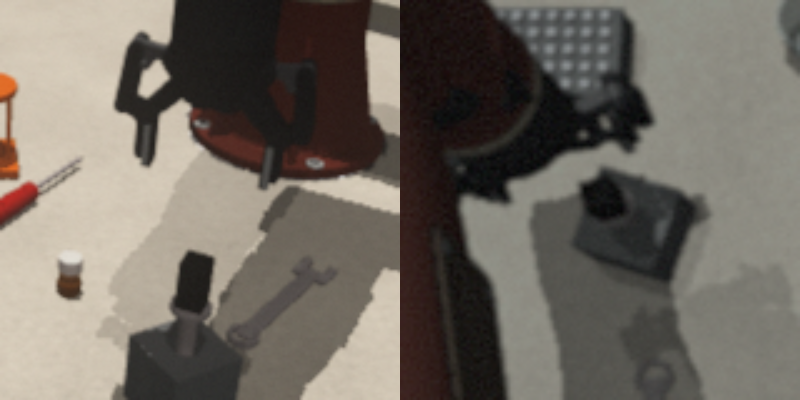

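Call:
servo_tool([
  [0,0,-0.5,0,0.001,0.024,1],
  [0,0,-0.5,0,0.001,0.024,1],
  [0,0,0,0,0.001,0.024,1],
  [0,0,0,0,0,0.024,1],
  [0,0,0,0,0,0.006,1],
  [0,0,0,0,0,0.002,1],
])

```text
time: 4.57
ee_pos: [0.5434, 0.181, 0.1261]
tcp_rot: [3.137, 0.007, -2.806]
force: [-0.7, 0.1, -0.4]
finger_gap: 0.0852
```

Call:
servo_tool([
  [0,0,0,0,0,0,0.6],
  [0,0,0,0,0,0,0.4],
  [0,0,0,0,0,0,0.3],
  [0,0,0,0,0,0,0.1],
  [0,0,0,0,0,0,0.1],
  [0,0,0,0,0,0,0.1],
  [0,0,0,0,0,0,0.1],
])

```text
time: 5.15
ee_pos: [0.5452, 0.1811, 0.1313]
tcp_rot: [3.141, 0.013, -2.807]
force: [1.5, -3.9, -1.1]
finger_gap: 0.0245
```

Call:
servo_tool([
  [0,0,0,0,0,0,0.45],
  [0,0,0,0,0,0,0.45],
  [0,0,0,0,-0.003,0.006,0.45],
  [0,0,0,0,-0.003,0.004,0.45],
  [0,0,0,0,0,0,0.45],
])

```text
time: 5.57
ee_pos: [0.5479, 0.1762, 0.1212]
tcp_rot: [3.139, 0.015, -2.807]
force: [-0.2, 0.3, -0.3]
finger_gap: 0.0384
```

```bash
python3 d.py .548 .174 .123 199.5; python3 -c "
from h import *
f=grab_frame('scene'); save({'image':cv2.resize(f['image'][170:310,340:500],(800,600)[:2])},'c2.png')"
```

```text
tool d [ 0.0006 -0.002  -0.0018] rot [ 0.17  0.84 -0.31] F [-0.17  0.32 -0.26] gap 0.0384 t 5.57
```

View pics/c2.png

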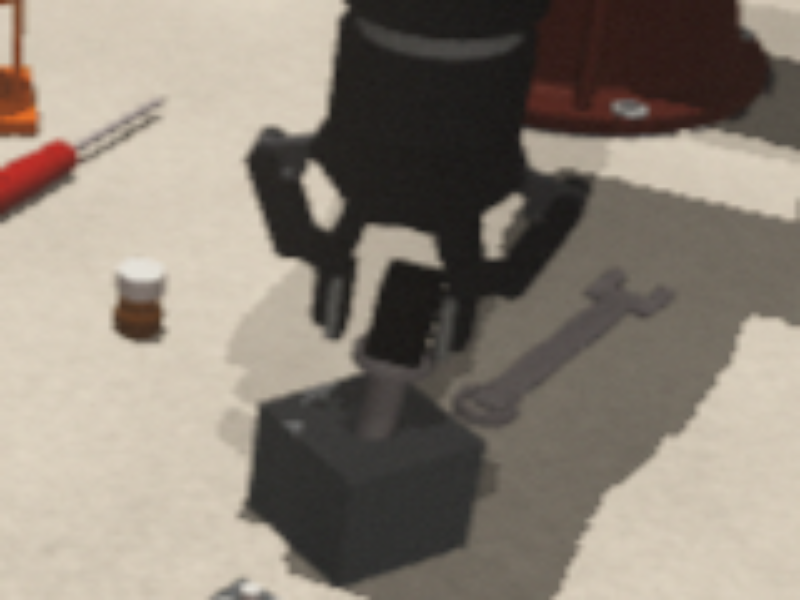

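Call:
servo_tool([
  [0,0.8,0,0,-0.002,-0.001,0.45],
  [0,0,0,0,0,0,0.2],
  [0,0,0,0,0,0,0.1],
  [0,0,0,0,0,0,0.1],
  [0,0,0,0,0,0,0.1],
], squeeze=30)

```text
time: 6.03
ee_pos: [0.5485, 0.1743, 0.1223]
tcp_rot: [3.138, -0.002, -2.807]
force: [-0.0, -0.6, -0.8]
finger_gap: 0.0238
```

Call:
servo_tool([
  [0,0,0,0,0,0,0.1],
  [0,0,0,0,0,0,0.1],
  [0,0,0,0,0,0,0.1],
], squeeze=80)

```text
time: 6.28
ee_pos: [0.5484, 0.1743, 0.1225]
tcp_rot: [3.138, -0.001, -2.807]
force: [0.6, -0.6, 0.4]
finger_gap: 0.0231
```

```bash
python3 d.py .548 .174 .123 199.5; python3 -c "
from h import *
f=grab_frame('scene'); save({'image':cv2.resize(f['image'][200:300,360:480],(720,600)[:2])},'c3.png')"
```

```text
tool d [ 0.0005 -0.0001 -0.0005] rot [ 0.2  -0.08 -0.31] F [ 0.56 -0.59  0.39] gap 0.0231 t 6.28
```

View pics/c3.png

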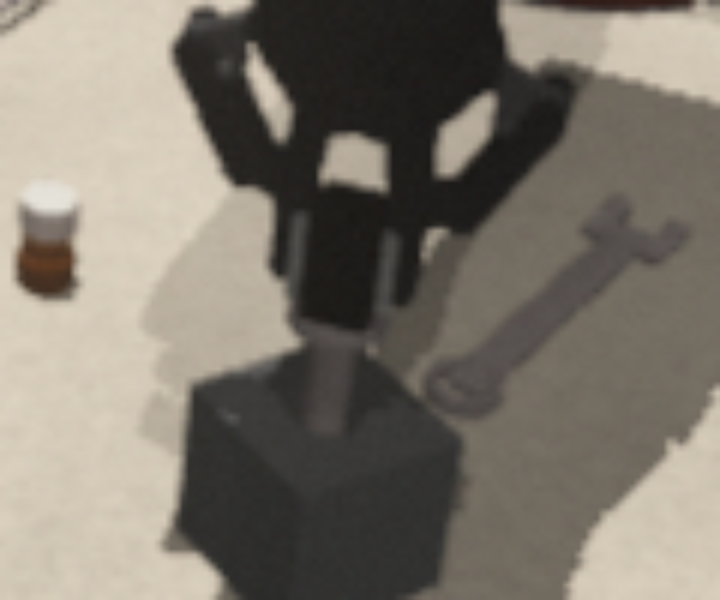

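Call:
servo_tool([
  [0,0,0,0,0,-0.012,0.1],
  [0,0,0,0,0,-0.012,0.1],
  [0,0,0,0,0,-0.012,0.1],
  [0,0,0,0,0,-0.012,0.1],
  [0,0,0,0,0,-0.02,0.1],
  [0,0,0,0,0,-0.02,0.1],
  [0,0,0,0,0,-0.02,0.1],
  [0,0,0,0,0,-0.02,0.1],
])

```text
time: 7.0
ee_pos: [0.5444, 0.1736, 0.2489]
tcp_rot: [3.135, -0.014, -2.806]
force: [-1.1, 0.2, -2.0]
finger_gap: 0.0231
```

```bash
python3 d.py .494 -.192 .265 199.2; python3 d.py .5484 .1743 .265 199.2
```

```text
tool d [ 0.1681 -0.3286 -0.0159] rot [ 0.37 -0.79  0.01] F [-1.13  0.21 -1.97] gap 0.0231 t 7.0
tool d [-0.0038 -0.0006 -0.0161] rot [ 0.37 -0.79  0.01] F [-1.13  0.21 -1.97] gap 0.0231 t 7.0
```

Call:
servo_tool([
  [0,0,0,0.012,-0.02,-0.006,0.1],
  [0.3,-0.7,0,0.014,-0.028,-0.006,0.1],
  [0,0,0,0.0155,-0.03,-0.003,0.1],
  [0,0,0,0.0155,-0.03,0,0.1],
  [0,0,0,0.0155,-0.03,0,0.1],
  [0,0,0,0.0155,-0.03,0,0.1],
  [0,0,0,0.0155,-0.03,0,0.1],
  [0,0,0,0.0155,-0.03,0,0.1],
  [0,0,0,0.0155,-0.03,0,0.1],
  [0,0,0,0.0155,-0.03,0,0.1],
  [0,0,0,0.008,-0.015,0,0.1],
  [0,0,0,0,0,0,0.1],
])

```text
time: 8.0
ee_pos: [0.4948, -0.1767, 0.267]
tcp_rot: [3.141, 0.008, -2.8]
force: [-0.8, 0.8, -2.1]
finger_gap: 0.023
```

```bash
python3 d.py .494 -.192 .265 199.2
```

```text
tool d [ 0.0059 -0.0141  0.0019] rot [0.01 0.43 0.38] F [-0.77  0.77 -2.07] gap 0.023 t 8.0
```

Call:
servo_tool([
  [0,0.4,0.3,0.003,-0.007,0.008,0.1],
  [0,0,0,0.003,-0.007,0.008,0.1],
  [0,0,0,0,0,0,0.1],
  [0,0,0,0,0,0,0.1],
])

```text
time: 8.33
ee_pos: [0.4934, -0.1923, 0.2484]
tcp_rot: [3.14, -0.001, -2.806]
force: [0.4, 1.2, -2.3]
finger_gap: 0.023
```

```bash
python3 d.py .494 -.192 .245 199.2
python3 - <<'E'
from h import *
s=get_state(); p=np.array(s["ee_pos"])
fs=grab_frame("scene"); ft=grab_frame("top")
print(proj(fs,[p[0],p[1],p[2]-.1125]),proj(fs,[p[0],p[1],p[2]-.0125]),proj(ft,[p[0],p[1],p[2]-.1125]))
a=cv2.resize(fs["image"][135:215,275:341],(396,480),interpolation=cv2.INTER_CUBIC); b=cv2.resize(ft["image"][160:240,312:378],(396,480),interpolation=cv2.INTER_CUBIC)
im=np.hstack([a,b])
for k in range(10,66,10): im[:6,k*6]=im[:6,396+k*6]=(255,0,0)
for k in range(10,80,10): im[k*6,:6]=im[k*6,396:402]=(255,0,0)
save({"image":cv2.convertScaleAbs(im,alpha=1.2)},"c4.png")
E
```

```text
tool d [-0.0006  0.      0.0034] rot [ 0.11 -0.04  0.01] F [ 0.35  1.17 -2.34] gap 0.023 t 8.33
[307.60991177 180.2224081 ] [306.76664439 145.26136785] [345.32673741 207.79101638]
```

View pics/c4.png

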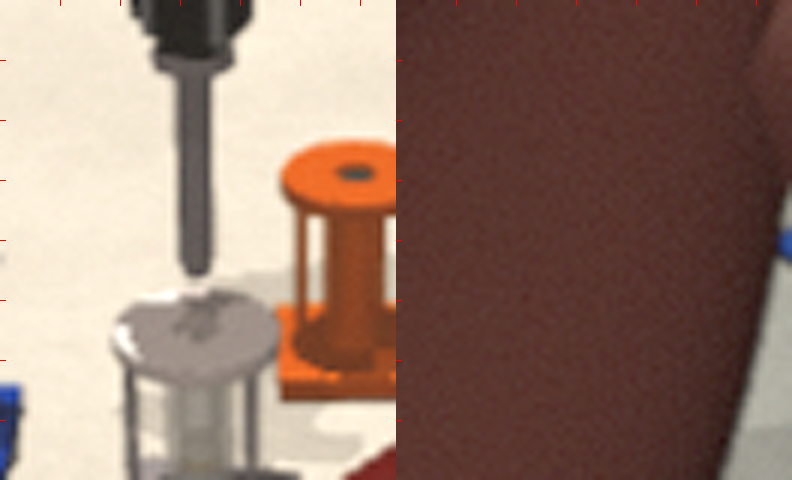

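Run:
```python
from fit import *
fs=grab_frame("scene"); ft=grab_frame("top")
for f,n,c in((fs,"s0",(300,184,15,11)),(ft,"t0",(337,202,16,16))):
    g=cv2.cvtColor(cv2.imread(f"pics/{n}.png"),cv2.COLOR_BGR2GRAY)[c[1]:c[1]+c[3],c[0]:c[0]+c[2]].astype(float)
    w=np.clip(np.percentile(g,75)-4-g,0,None); w[w<15]=0
    y,x=np.mgrid[:c[3],:c[2]]; uv=np.array([(w*x).sum(),(w*y).sum()])/w.sum()+c[:2]
    print(n,uv,atz(f,uv,.11)[:2].round(4), atz(f,uv+([.3,.6] if n=="s0" else [0,0]),.11)[:2].round(4)); print(g.astype(int)[::2,::1] if n=="s0" else '')
```

```text
s0 [307.24762357 189.26758555] [ 0.4965 -0.1915] [ 0.4983 -0.1886]
[[203 202 206 206 207 207 208 208 208 207 207 208 207 206 204]
 [208 206 209 208 208 208 208 207 209 208 207 207 208 206 208]
 [208 207 208 190 159 145 134 130 138 143 154 189 209 208 207]
 [207 208 207 197 153 117 109  98  98  99 119 174 206 207 208]
 [207 208 208 207 207 207 202 198 198 204 208 206 207 207 208]
 [208 207 208 209 209 206 208 209 208 207 208 209 207 207 207]]
t0 [344.44516375 209.40289414] [ 0.4943 -0.1913] [ 0.4943 -0.1913]
```

Call:
servo_tool([
  [0,0,0,-0.0025,0.0005,0.005,0.1],
  [0,0,0,0,0,0.006,0.1],
  [0,0,0,0,0,0.006,0.1],
  [0,0,0,0,0,0.001,0.1],
])

```text
time: 8.87
ee_pos: [0.4971, -0.1896, 0.2305]
tcp_rot: [-3.141, 0.002, -2.804]
force: [-0.8, -0.6, -1.5]
finger_gap: 0.0233
```

```bash
python3 d.py .4955 -.191 .2165 199.2
```

```text
tool d [ 0.002  -0.0008  0.014 ] rot [-0.03  0.1   0.17] F [-0.76 -0.55 -1.54] gap 0.0233 t 8.87
```

Call:
servo_tool([
  [0,0,0,0.0015,-0.0007,0,0.1],
  [0,0,0,0,0,0.003,0.1],
  [0,0,0,0,0,0.003,0.1],
  [0,0,0,0,0,0.003,0.1],
  [0,0,0,0,0,0.003,0.1],
])

```text
time: 9.28
ee_pos: [0.4957, -0.1907, 0.2172]
tcp_rot: [-3.141, 0.002, -2.803]
force: [0.9, -0.5, -1.4]
finger_gap: 0.0234
```

```bash
python3 d.py .4955 -.191 .2165 199.2
```

```text
tool d [ 0.0003 -0.0002  0.0007] rot [-0.02  0.09  0.17] F [ 0.87 -0.46 -1.39] gap 0.0234 t 9.28
```

Call:
servo_tool([
  [0,0,0,0,0,0.002,0.1],
  [0,0,0,0,0,0.002,0.1],
  [0,0,0,0,0,0.002,0.1],
  [0,0,0,0,0,0.002,0.1],
])

```text
time: 9.62
ee_pos: [0.4958, -0.1908, 0.2089]
tcp_rot: [-3.141, 0.002, -2.804]
force: [-1.6, 0.1, 3.8]
finger_gap: 0.0228
```

Call:
servo_tool([
  [0,0,0,0,0,0.002,0.1],
  [0,0,0,0,0,0.002,0.1],
  [0,0,0,0,0,0.002,0.1],
  [0,0,0,0,0,0.002,0.1],
])

```text
time: 9.95
ee_pos: [0.4957, -0.1907, 0.2008]
tcp_rot: [-3.14, 0.002, -2.804]
force: [-2.2, 1.4, 2.8]
finger_gap: 0.023
```

Call:
servo_tool([
  [0,0,0,0.0005,0,0.0015,0.1],
  [0,0,0,0,0,0.0015,0.1],
  [0,0,0,0,0,0.0015,0.1],
  [0,0,0,0,0,0.0015,0.1],
  [0,0,0,0,0,0.0015,0.1],
  [0,0,0,0,0,0.0015,0.1],
], squeeze=100)

```text
time: 10.45
ee_pos: [0.4956, -0.1909, 0.191]
tcp_rot: [-3.14, 0.003, -2.803]
force: [-0.5, 1.4, 3.1]
finger_gap: 0.0231
```

Call:
servo_tool([
  [0,0,0,0,0,0.001,0.1],
  [0,0,0,0,0,0.001,0.1],
  [0,0,0,0,0,0.001,0.1],
  [0,0,0,0,0,0.001,0.1],
])

```text
time: 10.78
ee_pos: [0.4956, -0.1909, 0.1864]
tcp_rot: [-3.14, 0.003, -2.803]
force: [-0.3, 0.8, 2.0]
finger_gap: 0.0231
```

Call:
servo_tool([
  [0,0,0,0,0,0.001,0.1],
  [0,0,0,0,0,0.001,0.1],
  [0,0,0,0,0,0.001,0.1],
  [0,0,0,0,0,0.001,0.1],
])

```text
time: 11.12
ee_pos: [0.4956, -0.1909, 0.182]
tcp_rot: [-3.14, 0.003, -2.803]
force: [0.5, 0.8, 3.9]
finger_gap: 0.0228
```

Call:
servo_tool([
  [0,0,0,0,0,0.001,0.1],
  [0,0,0,0,0,0.001,0.1],
  [0,0,0,0,0,0.001,0.1],
  [0,0,0,0,0,0.001,0.1],
])

```text
time: 11.45
ee_pos: [0.4957, -0.1909, 0.1776]
tcp_rot: [-3.14, 0.003, -2.803]
force: [-1.0, 1.8, 5.5]
finger_gap: 0.023
```

Call:
servo_tool([
  [0,0,0,0,0,0.001,0.1],
  [0,0,0,0,0,0.001,0.1],
])

```text
time: 11.62
ee_pos: [0.4959, -0.1909, 0.1762]
tcp_rot: [-3.14, 0.004, -2.803]
force: [-3.5, 2.5, 10.9]
finger_gap: 0.0231
```

Call:
servo_tool([
  [0,0,0,0.001,0,0.001,0.1],
  [0,0,0,0,0,0.0008,0.1],
])

```text
time: 11.78
ee_pos: [0.4956, -0.191, 0.1759]
tcp_rot: [-3.139, 0.006, -2.803]
force: [-3.4, 2.5, 12.6]
finger_gap: 0.0229
```

Call:
servo_tool([
  [0,0,0,0,0,0.0004,0.1],
  [0,0,0,0,0,0.0004,0.1],
])

```text
time: 11.95
ee_pos: [0.4955, -0.1909, 0.1759]
tcp_rot: [-3.139, 0.006, -2.803]
force: [-1.9, 1.5, 7.2]
finger_gap: 0.0228
```

Call:
servo_tool([
  [0,0,0,0,0,0.001,0.1],
  [0,0,0,0,0,0.0012,0.1],
])

```text
time: 12.12
ee_pos: [0.4957, -0.1909, 0.1752]
tcp_rot: [-3.138, 0.007, -2.803]
force: [-4.6, 1.9, 14.7]
finger_gap: 0.0229
```

Call:
servo_tool([
  [0,0,0,0,0,0.0012,0.1],
  [0,0,0,0,0,0.0012,0.1],
])

```text
time: 12.28
ee_pos: [0.4956, -0.1908, 0.1748]
tcp_rot: [-3.137, 0.008, -2.803]
force: [-4.7, 2.6, 16.8]
finger_gap: 0.0229
```

Call:
servo_tool([
  [0,0,0,0,0,0.0011,0.1],
  [0,0,0,0,0,0.0011,0.1],
  [0,0,0,0,0,0.0011,0.1],
])

```text
time: 12.53
ee_pos: [0.4955, -0.1906, 0.1748]
tcp_rot: [-3.135, 0.009, -2.803]
force: [-5.6, 3.0, 16.4]
finger_gap: 0.0227
```

Call:
servo_tool([
  [0,0,0,0,0,0.0011,0.1],
  [0,0,0,0,0,0.0011,0.1],
  [0,0,0,0,0,0.0011,0.1],
])

```text
time: 12.78
ee_pos: [0.4953, -0.1905, 0.1748]
tcp_rot: [-3.134, 0.01, -2.802]
force: [-4.3, 3.6, 17.0]
finger_gap: 0.0228
```

Steady at about 18–19 N; holding it longer.

Call:
servo_tool([
  [0,0,0,0,0,0.001,0.1],
  [0,0,0,0,0,0.001,0.1],
  [0,0,0,0,0,0.001,0.1],
  [0,0,0,0,0,0.001,0.1],
])

```text
time: 13.12
ee_pos: [0.495, -0.1904, 0.1748]
tcp_rot: [-3.132, 0.012, -2.802]
force: [-4.6, 2.9, 14.0]
finger_gap: 0.0227
```

Call:
servo_tool([
  [0,0,0,0,0,0.0011,0.1],
  [0,0,0,0,0,0.0011,0.1],
  [0,0,0,0,0,0.0011,0.1],
  [0,0,0,0,0,0.0011,0.1],
  [0,0,0,0,0,0.0011,0.1],
  [0,0,0,0,0,0.0011,0.1],
])

```text
time: 13.62
ee_pos: [0.4948, -0.1901, 0.1748]
tcp_rot: [-3.128, 0.014, -2.802]
force: [-4.9, 3.5, 17.5]
finger_gap: 0.023
```

Call:
servo_tool([
  [0.4,0.4,0,0,0,-0.003,0.1],
  [0.3,0.3,0,0,0,-0.006,0.1],
  [0,0,0,0,0,-0.01,0.1],
  [0,0,0,0,0,-0.01,0.1],
  [0,0,0,0,0,-0.01,0.1],
])

```text
time: 14.03
ee_pos: [0.4929, -0.1886, 0.214]
tcp_rot: [-3.118, -0.002, -2.802]
force: [1.0, -0.4, -1.9]
finger_gap: 0.023
```

```bash
python3 d.py .4955 -.191 .265 199.2
```

```text
tool d [-0.0015 -0.0043 -0.0509] rot [-1.34 -0.12  0.26] F [ 1.03 -0.43 -1.88] gap 0.023 t 14.03
```

Call:
servo_tool([
  [-0.5,0,0,0,0,-0.01,0.1],
  [-0.5,0,0,0,0,-0.015,0.1],
  [-0.3,0,0,0,0,-0.015,0.1],
  [0,0,0,0,0,-0.012,0.1],
  [0,0,0,0,0,0,0.1],
])

```text
time: 14.45
ee_pos: [0.4937, -0.1885, 0.272]
tcp_rot: [-3.14, -0.001, -2.801]
force: [-0.3, -0.7, -1.9]
finger_gap: 0.0232
```

```bash
python3 d.py .5484 .1743 .255 199.2
python3 - <<'E'
from h import *
fs=grab_frame("scene")
p=np.array(get_state()["ee_pos"]); print(proj(fs,p-[0,0,.1125]),proj(fs,p-[0,0,.0125]))
a=cv2.resize(fs["image"][125:235,275:341],(396,660)[:2],interpolation=cv2.INTER_CUBIC)
save({"image":cv2.resize(a,(360,600))},"c5.png")
E
```

```text
tool d [-0.1726  0.3237  0.0163] rot [-0.12 -0.03  0.3 ] F [-0.32 -0.71 -1.88] gap 0.0232 t 14.45
[308.50108206 173.08657212] [307.68989067 137.32747542]
```

View pics/c5.png

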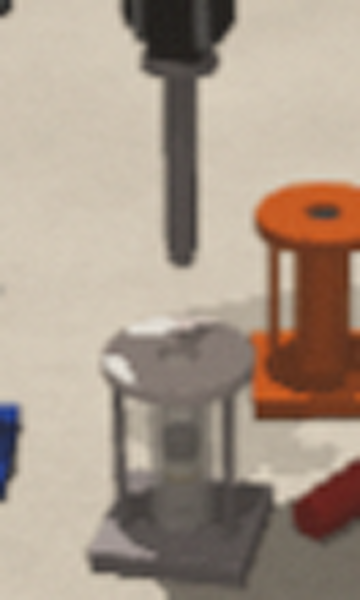

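Call:
servo_tool([
  [0,0,0,-0.01,0.02,0,0.1],
  [0,0,0,-0.0155,0.029,0,0.1],
  [0,0,0,-0.0155,0.029,0,0.1],
  [0,0,0,-0.0155,0.029,0,0.1],
  [0,0,0,-0.0155,0.029,0,0.1],
  [0,0,0,-0.0155,0.029,0,0.1],
  [0,0,0,-0.0155,0.029,0,0.1],
  [0,0,0,-0.0155,0.029,0,0.1],
  [0,0,0,-0.0155,0.029,0,0.1],
  [0,0,0,-0.0155,0.029,0,0.1],
  [0,0,0,-0.0155,0.029,0,0.1],
  [0,0,0,0,0,0,0.1],
])

```text
time: 15.5
ee_pos: [0.5449, 0.1728, 0.259]
tcp_rot: [3.141, -0.011, -2.808]
force: [-0.8, -0.8, -2.0]
finger_gap: 0.023
```

```bash
python3 d.py .5484 .1743 .215 199.2
```

```text
tool d [-0.0043  0.0003  0.044 ] rot [ 0.04 -0.61 -0.08] F [-0.76 -0.77 -2.04] gap 0.023 t 15.5
```

Call:
servo_tool([
  [0,-0.6,0,-0.004,0.0003,0.01,0.1],
  [0,0,0,0,0,0.016,0.1],
  [0,0,0,0,0,0.016,0.1],
  [0,0,0,0,0,0.006,0.1],
  [0,0,0,0,0,0,0.1],
])

```text
time: 15.92
ee_pos: [0.5467, 0.1773, 0.205]
tcp_rot: [3.141, -0.004, -2.802]
force: [-0.1, -0.7, -1.7]
finger_gap: 0.0227
```

```bash
python3 d.py .5484 .1743 .17 199.2
```

```text
tool d [-0.0008 -0.0035  0.035 ] rot [ 0.05 -0.25  0.28] F [-0.15 -0.75 -1.71] gap 0.0227 t 15.92
```

Call:
servo_tool([
  [0,-0.2,0.2,-0.0008,-0.0035,0,0.1],
  [0,0,0,0,0,0.006,0.1],
  [0,0,0,0,0,0.006,0.1],
  [0,0,0,0,0,0,0.1],
])

```text
time: 16.25
ee_pos: [0.5492, 0.1731, 0.1929]
tcp_rot: [3.141, 0.0, -2.807]
force: [-0.2, -0.3, -2.2]
finger_gap: 0.0227
```

```bash
python3 d.py .5484 .1743 .17 199.2
```

```text
tool d [0.0004 0.0014 0.0229] rot [ 0.03  0.   -0.01] F [-0.19 -0.27 -2.16] gap 0.0227 t 16.25
```

Call:
servo_tool([
  [0,0,0,0.0003,0.001,0.004,0.1],
  [0,0,0,0,0,0.004,0.1],
  [0,0,0,0,0,0.004,0.1],
  [0,0,0,0,0,0.004,0.1],
  [0,0,0,0,0,0.004,0.1],
])

```text
time: 16.67
ee_pos: [0.5496, 0.174, 0.1727]
tcp_rot: [3.142, 0.003, -2.807]
force: [-0.9, 0.7, -0.3]
finger_gap: 0.0231
```

```bash
python3 d.py .5484 .1743 .125 199.2
```

```text
tool d [0.0012 0.0007 0.0477] rot [ 0.    0.17 -0.04] F [-0.89  0.69 -0.27] gap 0.0231 t 16.67
```

Call:
servo_tool([
  [0,0.1,0,0.001,0.0005,0.005,0.1],
  [0,0,0,0,0,0.006,0.1],
  [0,0,0,0,0,0.006,0.1],
  [0,0,0,0,0,0.006,0.1],
])

```text
time: 17.0
ee_pos: [0.5486, 0.1743, 0.1476]
tcp_rot: [3.142, 0.002, -2.807]
force: [-1.1, -0.1, -2.3]
finger_gap: 0.0228
```

Call:
servo_tool([
  [0,0,0,0,0,0.005,0.1],
  [0,0,0,0,0,0.005,0.1],
  [0,0,0,0,0,0.005,0.1],
  [0,0,0,0,0,0.002,0.1],
])

```text
time: 17.33
ee_pos: [0.5478, 0.1742, 0.1273]
tcp_rot: [3.141, -0.0, -2.807]
force: [-0.1, -0.3, -1.7]
finger_gap: 0.0231
```

Now seat it on the floor gently.

Call:
servo_tool([
  [0,0,0,0,0,0.0015,0.1],
  [0,0,0,0,0,0.0015,0.1],
  [0,0,0,0,0,0.0015,0.1],
])

```text
time: 17.58
ee_pos: [0.548, 0.1742, 0.1223]
tcp_rot: [3.141, -0.0, -2.807]
force: [-2.0, 0.3, 18.7]
finger_gap: 0.0228
```

Call:
servo_tool([
  [0,0,0,0,0,0.0008,0.1],
  [0,0,0,0,0,0.0008,0.1],
])

```text
time: 17.75
ee_pos: [0.5482, 0.1743, 0.1224]
tcp_rot: [3.141, 0.001, -2.807]
force: [-3.6, -1.4, 6.6]
finger_gap: 0.0232
```

Call:
servo_tool([
  [0,0,0,0,0,0,0.4],
  [0,0,0,0,0,0,0.6],
  [0,0,0,0,0,0,0.9],
  [0,0,0,0,0,0,1],
  [0,0,0,0,0,0,1],
  [0,0,0,0,0,0,1],
])

```text
time: 18.25
ee_pos: [0.5497, 0.1746, 0.1239]
tcp_rot: [-3.141, 0.005, -2.807]
force: [0.3, 0.5, 0.3]
finger_gap: 0.0852
```

Call:
servo_tool([
  [0,0,0,0,0,-0.01,1],
  [0,0,0,0,0,-0.02,1],
  [0,0,0,0,0,-0.03,1],
  [0,0,0,0,0,-0.03,1],
  [0,0,0,0,0,-0.02,1],
  [0,0,0,0,0,-0.01,1],
  [0,0,0,0.03,0,0,1],
  [0,0,0,0.03,0,0,1],
  [0,0,0,0.03,0,0,1],
  [0,0,0,0,0,0,1],
])

```text
time: 19.08
ee_pos: [0.4615, 0.144, 0.2544]
tcp_rot: [-3.141, 0.006, -2.806]
force: [1.1, -0.5, -0.1]
finger_gap: 0.0856
```

Run:
```python
from h import *
fs=grab_frame("scene"); ft=grab_frame("top")
a=cv2.resize(fs["image"][140:340,240:480],(480,400)); b=cv2.resize(ft["image"][170:240,185:241],(320,400))
save({"image":np.hstack([a,b])},"c6.png"); print(get_state()["time"],get_state()["force"])
```

```text
19.1833 [1.3269367  0.27859864 0.8051133 ]
```

View pics/c6.png

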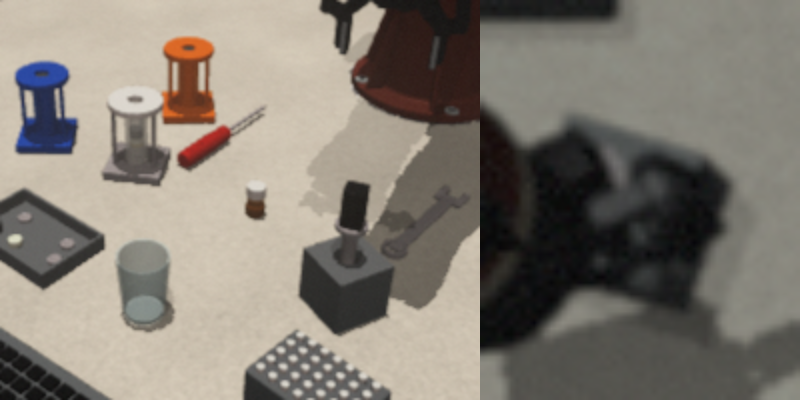

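```bash
python3 -c "
from station import manip; print(manip.hand_in())"
```

```text
the job is handed in; nothing more can be done
None
```

The stopper is pushed down onto the sprung stack, the rod is back in its stand, and I handed the job in at about 19 s of the 58 s. `hand_in` gave no verdict, so I don't know the official result.

- **Push:** the stopper slid at roughly 4–7 N and the force began to climb near a TCP height of 0.177 m. Allowing about 2 N for the rod's weight, I held about 16–19.5 N for roughly 1.3 s, with the TCP height steady at 0.1748 m. The highest reading in the cell was 17.5 N (about 19.5 N on the stopper), well under 30 N. I only saw the force at the end of each call, so short peaks in between are unmeasured.
- **Rod return:** the rod touched the socket floor at a TCP height of 0.122 m, the same as when I first gripped it (0.1225 m). The floor reading touched about 19 N for a moment, then fell to about 7 N before I opened the gripper.
- **Last picture:** it shows the stopper low in the tube. The rod stands in its socket with a slight lean within the socket's slack, and the gripper is clear of it. Nothing in view looked moved.
- **Disagreements:** the two cameras differed by 2–4 mm, and the estimate I averaged from them entered the bore cleanly. The top camera could not confirm the final rod pose because the arm blocked it, and I did not measure the lean. My first grip on the handle was off-centre and tilted the rod, so I re-gripped it before lifting.

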